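Lay out four mouldings on their inspection pads

TASK

Lay out the four finished mouldings for inspection: set each one upright on the white pad that bears its silhouette in its colour (violet knob, narrow dark blue hook, wide pale hook, bright green clip). Each must lie flat on its pad, on its silhouette, with the hooks and the clip turned to line up with theirs (either way round), and all four must be left there standing free.

Things in the scene. Friction and masses are not known exactly. Their poses are not given: they have to be found in the camera images.
- violet_knob: Loose moulded plastic knob, marbled dark violet and black, round, 44 mm across at its widest, 24 mm high (the body is 22 mm, a small pale boss on top), about 22 g, standing on its flat side. Grasp it across its rim, any direction, fingertips 5 mm above the underside. Origin: centre of its underside; z up.
- pale_hook: Loose wide coat hook, marbled white and pale blue, 62 g, alone on its bend like a wide V. 52 mm wide (x), 90 long (y), 64 high. Thick leg: y -43 to +1 mm, 60 high; middle 9 high; thin leg: y +21 to +45, 54 high. Grasp across its width, at the thick leg (y = -15 mm), fingertips 20 mm above the underside. Origin: centre of its underside; z up.
- blue_hook: Loose narrow coat hook, marbled dark blue, 62 g, alone on its bend like a wide V (the row of hooks at the far left is not part of the job). 28 mm wide (x), 86 long (y), 64 high. Thick leg: y -41 to +3 mm, 60 high; middle 9 high; thin leg: y +19 to +43, 54 high. Grasp across its width, at the thick leg (y = -15 mm), fingertips 20 mm above the underside. Origin: centre of its underside; z up.
- clip: Loose printed spring clip, plain bright green, about 20 g, 32 mm wide (x), 45 mm long (y), 40 mm high, standing on its flat foot. Grasp it across its 32 mm width (along x) at its centre, fingertips 12 mm above the underside. (A fixed bench vice, 196 mm high, stands behind the work, x from 0.60, y 0.05 to 0.32 m: carry things over or round it.) Origin: centre of its underside; z up.
- pad_violet: White pad 70 x 70 mm, 4 mm thick, with a dark violet round silhouette 44 mm across: place of the violet knob. Fixed to the bench. Origin: centre of its underside, on the bench; z up; the silhouette is centred on it.
- pad_wide: White pad 70 (x) x 105 (y) mm, 4 mm thick, with a pale blue broad oblong silhouette 52 (x) x 90 (y) mm: place of the wide pale hook, whose x lies along the pad's x, either way round. Fixed to the bench. Origin: centre of its underside, on the bench; z up; the silhouette is centred on it.
- pad_bar: White pad 56 (x) x 105 (y) mm, 4 mm thick, with a dark blue narrow oblong silhouette 28 (x) x 86 (y) mm: place of the narrow dark blue hook, whose x lies along the pad's x, either way round. Fixed to the bench. Origin: centre of its underside, on the bench; z up; the silhouette is centred on it.
- pad_clip: White pad 66 (x) x 74 (y) mm, 4 mm thick, with a bright green oblong silhouette 32 (x) x 45 (y) mm: place of the bright green clip, whose x lies along the pad's x, either way round. Fixed to the bench. Origin: centre of its underside, on the bench; z up; the silhouette is centred on it.
Not all that is in view belongs to the job. What is shaped like the pad_clip but orange or red is not meant.

How it is judged:
By the outcome, as a careful person would: the job done as asked, in the order asked, and still so for the second after the job is handed in, with the robot touching nothing.
It also fails if it takes over 118 s, if anything falls off the work surface, if the arm or the gripper's body presses on something with over 40 N, if the wrist force passes 120 N, or if a joint passes its speed limit or range.

ROBOT

A 7-joint arm with a two-finger parallel gripper is mounted at the origin on a cart in front of the work surface, level with it; the furniture and walls round the work are solid. World frame = base frame: x ahead of the robot, y to its left, z up, the work surface at z = 0. Lengths are in m, angles in rad, forces in N, time in s.
With the tool pointing down it reaches from about 0.4 to 0.85 m from the base axis. Payload 10.4 kg.
Tool frame: the origin (TCP) lies between the finger pads; the fingertips stand ahead of it and the grasp point (between the pads) lies 5 mm behind it (manip.tip_extent is the z of the fingertips in the tool frame, in m); z points along the fingers, y is the line along which they close (so a half turn about z gives the same grasp; the last joint's range is limited). The gripper opens to 85 mm and grips with 20 to 120 N. Pads are 22 mm wide; open, the fingers measure 114 mm over their backs; the gripper's body (76 mm by 85 mm) begins 54 mm behind the grasp point. The pads swing forward as they close: fully open they stand 13 mm farther back than shut.
Start: joints at [1.316, 0.332, -0.065, 1.46, 0.022, 1.35, -0.088], TCP at [0.144, -0.608, 0.245] pointing down, gripper open.
Joint ranges: [-2.6, 2.6], [-0.5, 2.12], [-1.47, 1.34], [0.16, 2.42], [-1.27, 4.41], [0.06, 2.06], [-2.6, 2.6]. Speed limits (rad/s): [2.22, 2.22, 2.79, 2.79, 3.14, 3.14, 3.14].

INTERFACE

Orientations are given as a unit quaternion [x, y, z, w].
In Python, from workcell import status, viewer, manip gives the robot as it stands.
- The arm moves only by the tool play_rows, never from a script. Its argument "plan" is one flat list of numbers, 7 for each row, row after row: the turn, a rotation vector about the tool's x, y, z in degrees, then the shift along the tool's x, y, z in m, then the opening, from 0 (shut) to 1 (fully open). In form: [ax, ay, az, dx, dy, dz, grip, ax, ay, az, dx, dy, dz, grip, ...]. A call has 1 to 20 rows; each row is the pose to reach, as a shift and turn from the pose commanded when the call began, along the tool's axes at that moment; what a row does not reach only later rows make up. A row lasts 1/8 s, in which the tool goes at most 62.5 mm and 10.7 degrees, less where a joint would pass 70% of its speed; a pose out of reach is approached as far as the arm can. A call with a gripper value outside its range is refused whole. The fingers move at their own pace and stop on an object; "squeeze" is the grip in N (left out, the last holds). Time passes only in rows, so rows that repeat a pose let the fingers close. It gives the time, the measured TCP pose, the force, the opening and the grip force at its end, in the units of the state.
- status.get_obs(): the state, without advancing time (a new reading comes with each control period).
- viewer.camera(name): name is "scene" or "top" or "wrist"; returns the picture (384x512x3 uint8, red, green, blue); there is no depth.
- viewer.camera_model(name): a dict with "fx", "fy", "cx", "cy" (pixels), "R" (3x3) and "t" (3): a world point X has camera coordinates R X + t. Camera axes: x right, y down, z forward; pixel columns grow to the right and rows downward; lengths in m; the calibration is good to about 2 mm. The wrist camera is an equidistant fisheye: a pixel r from the principal point sees the ray r / f radians off the axis. A picture is of the moment at which its call begins: read the wrist's pose just before it. camera_model takes no time and is no camera call; for the wrist camera it gives the pose at the moment of the call.
- manip.hand_in(): hands the job in; it is judged then, once.
The state is a dict: "clock": time; "joint_pos": joint angles; "joint_velocities": joint speeds; "tau": joint torques, N m; "position": TCP position; "ee_rot": TCP orientation; "ft_force": force on the tool from outside, world axes, zero at the start; "torque": the same for the moment, N m; "grip_width": opening from 0.0 (shut) to 1.0 (fully open); "grasp_force": force on a finger pad.
Only numpy, scipy, OpenCV 4.12 (cv2) and the standard library are available. Lean on these libraries where they do the work, as an engineer would, in place of code of your own. Each camera call takes 0.05 s, during which the arm holds its last target. There are 200 camera calls.

## Working session

There is one attempt and no reset: what is moved stays moved. The work goes in short steps, Python scripts to look and compute and a tool call to move; the robot and the scene stay as the last step left them, time stands still between calls to the robot, and variables do not carry over. Pictures are saved under pics/ and viewed, at most 14 in all, crops included, and the job is handed in when it is done.

Besides the shell and the picture viewer there is one more tool, called after "Emit:" in YAML: its name, and indented under it one key for each argument. play_rows: Moves the arm, as the interface text tells. Its arguments: {"type":"object","properties":{"plan":{"type":"array","items":{"type":"number"}},"squeeze":{"type":"number"}},"required":["plan"]}

```bash
mkdir -p pics; ls
cat > h.py <<'E'
import numpy as np, cv2
from workcell import status, viewer, manip
def ray(name,u,v,m=None):
    m=m or viewer.camera_model(name)
    R=np.array(m["R"]);t=np.array(m["t"])
    a=(u-m["cx"])/m["fx"];b=(v-m["cy"])/m["fy"]
    if name=="wrist":
        r=np.hypot(a,b); s=np.sin(r)/r if r>1e-9 else 1
        d=np.array([a*s,b*s,np.cos(r)])
    else: d=np.array([a,b,1.])
    return -R.T@t, R.T@d
def plane(name,u,v,z,m=None):
    o,d=ray(name,u,v,m); return o+d*(z-o[2])/d[2]
def proj(name,X,m=None):
    m=m or viewer.camera_model(name)
    c=np.array(m["R"])@X+np.array(m["t"])
    if name=="wrist":
        r=np.hypot(c[0],c[1]);th=np.arctan2(r,c[2]);k=th/max(r,1e-9)
        return np.array([m["cx"]+m["fx"]*c[0]*k,m["cy"]+m["fy"]*c[1]*k])
    return np.array([m["cx"]+m["fx"]*c[0]/c[2],m["cy"]+m["fy"]*c[1]/c[2]])
def save(img,n): cv2.imwrite("pics/"+n,img[...,::-1])
E
python3 - <<'E'
from h import *
np.set_printoptions(precision=4,suppress=True)
print(manip.tip_extent, status.get_obs())
for n in ("top","scene"):
    i=viewer.camera(n); np.save(n+".npy",i); save(cv2.resize(i,(800,600),interpolation=cv2.INTER_CUBIC),n+"0.png")
    m=viewer.camera_model(n);print(m)
E
```

```text
pics
0.014 {'clock': 0.0, 'joint_pos': array([ 1.3164,  0.3329, -0.0647,  1.461 ,  0.0216,  1.3499, -0.0885]), 'joint_velocities': array([-0.0009, -0.0002, -0.0007, -0.0015,  0.0004,  0.0015,  0.0011]), 'tau': array([ -0.0006, -62.5443,   0.0482, -39.1598,   0.0161,   0.01  ,
        -0.    ]), 'position': array([ 0.1435, -0.6079,  0.2445]), 'ee_rot': array([ 0.9933,  0.1156, -0.0001, -0.0007]), 'ft_force': array([-0.3634,  0.2086,  0.1806]), 'torque': array([-0.0231,  0.0425, -0.0737]), 'grasp_force': 0.0, 'grip_width': 0.9988900385782845}
{'fx': 481.1048262170315, 'fy': 481.1048262170315, 'cx': 256.86409105238243, 'cy': 190.35814768151468, 'R': array([[ 0.0281, -0.9996,  0.0083],
       [-0.9965, -0.0287, -0.079 ],
       [ 0.0792, -0.0061, -0.9968]]), 't': array([0.115 , 0.5455, 1.8111])}
{'fx': 350.6618335672424, 'fy': 350.6618335672424, 'cx': 254.4070189822651, 'cy': 195.58748907738743, 'R': array([[-0.4836, -0.8752, -0.0109],
       [-0.4918,  0.282 , -0.8238],
       [ 0.7241, -0.3931, -0.5668]]), 't': array([0.3759, 0.264 , 0.8056])}
```

View pics/top0.png

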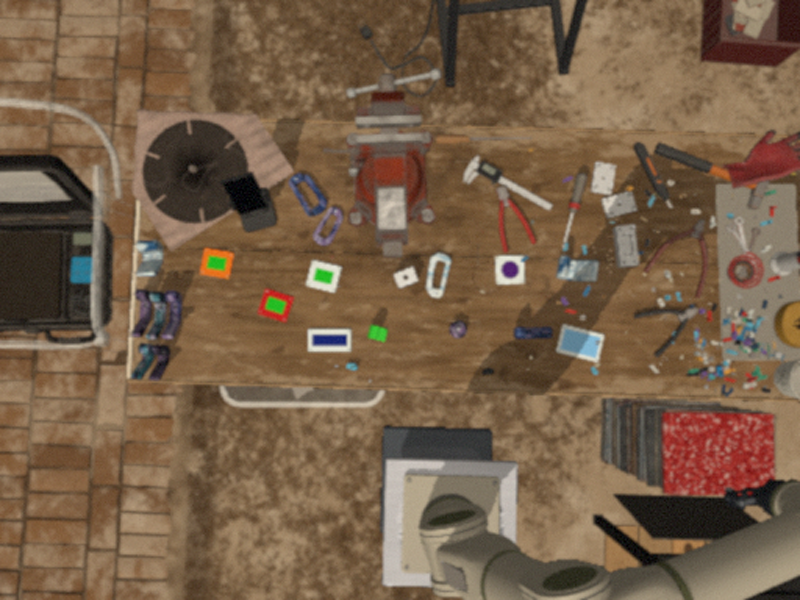

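View pics/scene0.png

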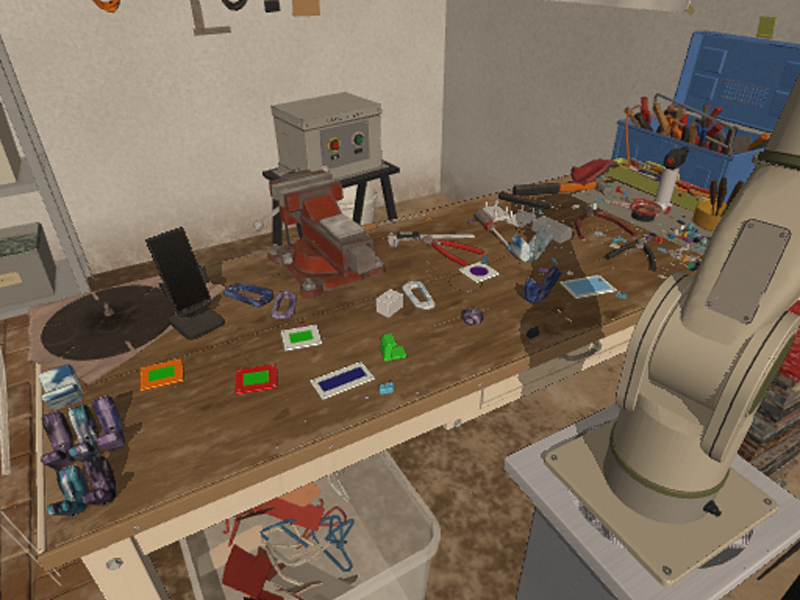

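The top view (800×600) shows the pads: wide pale blue at (580,343), violet at (510,270), bar at (329,340) and the white clip pad at (323,275). The orange (217,263) and red (276,305) pads are decoys.

The objects are the knob at (458,329), the dark blue hook at (533,333) and the clip at (378,333). There are two pale hook candidates: (577,268), which stands alone, and (147,258), which belongs to the far-left row. The alone one fits, and I'll confirm it in a crop.

Run:
```python
from h import *
np.set_printoptions(precision=4,suppress=True)
t=np.load("top.npy"); s=np.load("scene.npy")
c=lambda i,x,y,w,h,W,H: cv2.resize(i[y:y+h,x:x+w],(W,H),interpolation=cv2.INTER_CUBIC)
a=c(t,280,155,120,80,800,300*1); 
a=c(t,285,155,110,82,400,298); b=c(t,190,155,110,82,400,298)
d=c(s,280,140,133,100,400,300); e=c(s,190,160,133,100,400,300)
save(np.vstack([np.hstack([a,b]),np.hstack([d,e])]),"crop1.png")
hsv=cv2.cvtColor(t,cv2.COLOR_RGB2HSV)
def comp(mask,lab,z):
    n,l,st,ce=cv2.connectedComponentsWithStats(mask.astype(np.uint8))
    for k in range(1,n):
        if st[k,4]>25:
            p=np.argwhere(l==k)[:,::-1].astype(np.float32)
            if not(80<ce[k][0]<420 and 140<ce[k][1]<240): continue
            w=np.array([plane("top",*q,z)[:2] for q in p]).astype(np.float32)
            r=cv2.minAreaRect(w)
            print(lab,ce[k],st[k,4],"xy",w.mean(0),"rect",np.array(r[0]),np.array(r[1]),round(r[2],1))
H,S,V=[hsv[...,k].astype(int) for k in range(3)]
comp((H>50)&(H<72)&(S>150)&(V>80),"green",.004)
comp((S<45)&(V>190),"white",.004)
comp((H>110)&(H<135)&(S>90)&(V<160),"blue",.004)
comp((H>90)&(H<112)&(S>60)&(V>110),"paleblue",.004)
comp((H>128)&(H<160)&(S>40),"violet",.004)
```

```text
green [138.2712 167.8983] 59 xy [0.6169 0.5893] rect [0.6165 0.5885] [0.0233 0.0348] 1.7
green [206.75   176.3281] 64 xy [0.5919 0.3247] rect [0.5919 0.3249] [0.0377 0.0243] 80.3
green [176. 195.] 65 xy [0.5166 0.4399] rect [0.5166 0.4399] [0.0366 0.0242] 73.2
green [241.3523 212.75  ] 88 xy [0.4557 0.1873] rect [0.4555 0.1871] [0.0412 0.0314] 73.2
white [277.3429 167.6286] 35 xy [0.6336 0.0538] rect [0.6317 0.0554] [0.0193 0.0464] 58.0
white [325.3958 172.6615] 192 xy [ 0.6195 -0.1321] rect [ 0.6201 -0.1326] [0.066 0.066] 1.7
white [206.4817 176.6859] 191 xy [0.5905 0.3257] rect [0.5914 0.3261] [0.0711 0.0644] 78.2
white [259.2  177.24] 100 xy [0.5943 0.1228] rect [0.5943 0.1232] [0.0352 0.0473] 23.2
white [277.12 185.12] 50 xy [0.5658 0.053 ] rect [0.5692 0.0552] [0.0501 0.0276] 42.6
white [209.5668 217.4652] 187 xy [0.4342 0.3082] rect [0.4341 0.3066] [0.0497 0.0997] 1.6
white [378.4222 227.0222] 45 xy [ 0.416  -0.3389] rect [ 0.4167 -0.342 ] [0.0338 0.0624] 31.0
blue [210.5524 217.1429] 105 xy [0.4355 0.3045] rect [0.4342 0.3047] [0.0191 0.0727] 1.6
paleblue [370.8175 219.1861] 274 xy [ 0.4451 -0.3094] rect [ 0.4453 -0.3106] [0.0853 0.0476] 77.6
violet [325.9759 172.2771] 83 xy [ 0.621  -0.1343] rect [ 0.6202 -0.1345] [0.035  0.0387] 1.7
violet [ 90.8772 199.7456] 114 xy [0.4891 0.7643] rect [0.488  0.7632] [0.1074 0.0354] 0.9
violet [110.25   196.1111] 108 xy [0.5051 0.6912] rect [0.4968 0.6919] [0.0947 0.038 ] 8.2
violet [102.3261 227.6739] 46 xy [0.3838 0.715 ] rect [0.3838 0.7115] [0.0546 0.0286] 21.4
violet [ 99.6923 239.3077] 26 xy [0.3395 0.7226] rect [0.3388 0.7214] [0.0189 0.0226] 1.6
```

View pics/crop1.png

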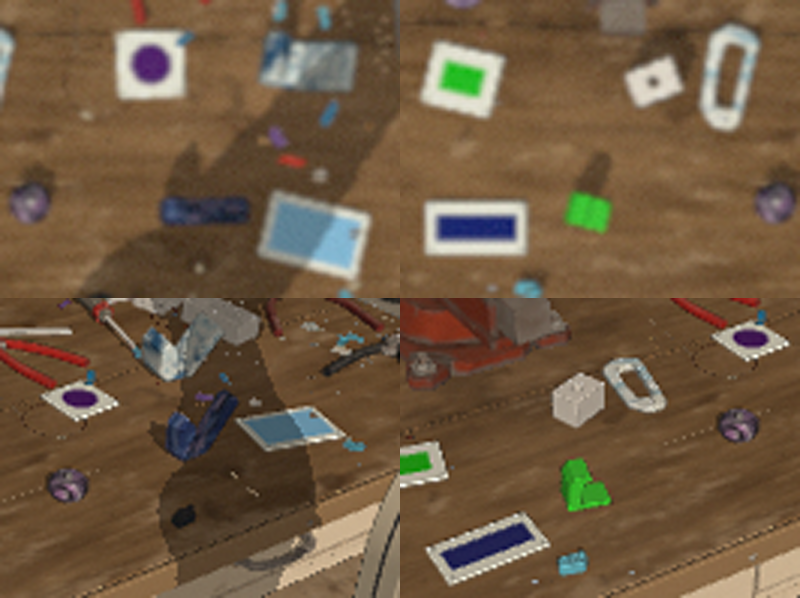

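The crop confirms the pale hook: a V on its bend, standing alone at top (577,268) with a screwdriver beside it. The other pale piece at (147,258) is in the excluded row. The marbled round thing at (458,329) is the knob. Next I'll move over the right side so the wrist camera can measure more finely.

```bash
cat >> h.py <<'E'
from scipy.spatial.transform import Rotation as Ro
def go(p,yaw,base=None):
    """tool-frame rotvec(deg)+shift from current (or base=(xyz,yaw)) pose to xyz p, tool-x heading yaw deg, pointing down"""
    T=lambda y: Ro.from_euler('z',y,degrees=True)*Ro.from_euler('x',180,degrees=True)
    if base is None:
        o=status.get_obs(); p0=o["position"]; R0=Ro.from_quat(o["ee_rot"])
    else: p0=np.array(base[0]);R0=T(base[1])
    rv=np.degrees((R0.inv()*T(yaw)).as_rotvec()); d=R0.inv().apply(np.array(p)-p0)
    print("go",p,yaw,"->",np.round(rv,2).tolist(),np.round(d,4).tolist())
def yaw():
    R=Ro.from_quat(status.get_obs()["ee_rot"]).as_matrix(); return np.degrees(np.arctan2(R[1,0],R[0,0]))
E
python3 -c "
from h import *
go([0.48,-0.23,0.40],0)"
```

```text
go [0.48, -0.23, 0.4] 0 -> [-0.07, 0.01, 13.28] [0.4143, -0.2908, -0.1551]
```

Emit:
play_rows:
  plan: [0,0,0,0,0,-0.1,1,0,0,0,0.05,-0.03,-0.155,1,0,0,13.3,0.414,-0.291,-0.155,1,0,0,13.3,0.414,-0.291,-0.155,1,0,0,13.3,0.414,-0.291,-0.155,1,0,0,13.3,0.414,-0.291,-0.155,1,0,0,13.3,0.414,-0.291,-0.155,1,0,0,13.3,0.414,-0.291,-0.155,1,0,0,13.3,0.414,-0.291,-0.155,1,0,0,13.3,0.414,-0.291,-0.155,1,0,0,13.3,0.414,-0.291,-0.155,1,0,0,13.3,0.414,-0.291,-0.155,1,0,0,13.3,0.414,-0.291,-0.155,1,0,0,13.3,0.414,-0.291,-0.155,1]

```text
clock: 1.85
position: [0.4791, -0.2308, 0.4003]
ee_rot: [1.0, -0.001, -0.0, 0.0]
ft_force: [-0.0, 0.5, -0.8]
grip_width: 1.0
grasp_force: 0.0
```

Run:
```python
from h import *
import pickle
np.set_printoptions(precision=4,suppress=True)
m=viewer.camera_model("wrist"); i=viewer.camera("wrist"); np.save("w1.npy",i); pickle.dump(m,open("w1.pkl","wb"))
o=status.get_obs(); print(o["position"],yaw(),o["joint_pos"]); print(m, -np.array(m["R"]).T@m["t"])
j=cv2.resize(i,(800,600),interpolation=cv2.INTER_CUBIC)
save(j,"w1.png")
```

```text
[ 0.4792 -0.2306  0.4003] -0.09677141383178364 [ 0.749   0.1163 -0.4284  1.4102  0.0485  1.6255 -1.2467]
{'fx': 297.3186396354542, 'fy': 297.3186396354542, 'cx': 258.6424158042826, 'cy': 193.66964356083852, 'R': array([[-0.0028, -1.    ,  0.001 ],
       [-0.9596,  0.0029,  0.2815],
       [-0.2815, -0.0002, -0.9596]]), 't': array([-0.2302,  0.3802,  0.6632])} [ 0.5508 -0.2312  0.5296]
```

View pics/w1.png

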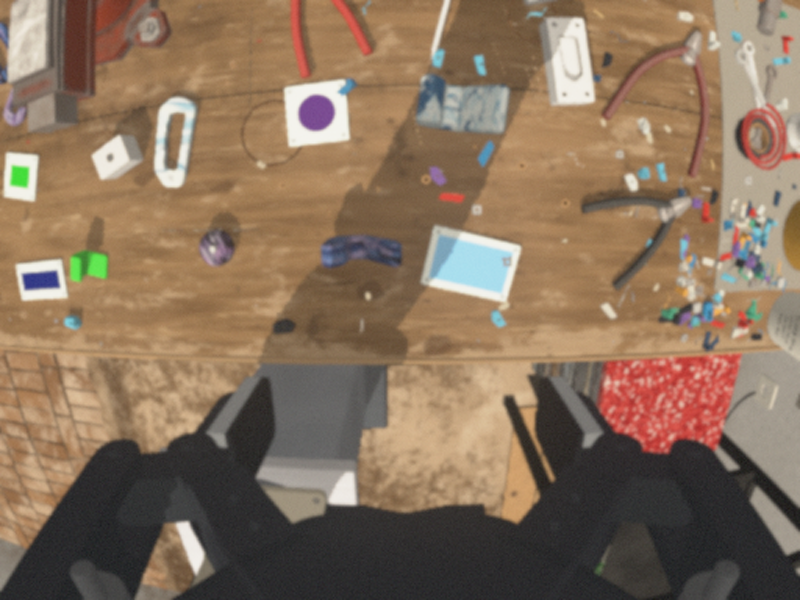

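The wrist view (800×600) shows the violet pad at (317,113), pale hook at (463,107), pad_wide at (472,264), blue hook at (361,250) and knob at (217,246). It also shows the clip at (88,265), clip pad at (20,176) and bar pad at (42,280). Now I'll measure these.

```bash
cat >> h.py <<'E'
def comps(img,mask,z,m,name="wrist",amin=60,lab="",box=None,dup=3):
    """connected comps of a mask fn on the dup-upscaled picture, hull rays to plane z -> minAreaRect"""
    I=cv2.resize(img,None,fx=dup,fy=dup,interpolation=cv2.INTER_CUBIC)
    hsv=cv2.cvtColor(I,cv2.COLOR_RGB2HSV).astype(int)
    M=mask(hsv[...,0],hsv[...,1],hsv[...,2]).astype(np.uint8)
    cs,_=cv2.findContours(M,cv2.RETR_EXTERNAL,cv2.CHAIN_APPROX_NONE)
    for c in cs:
        a=cv2.contourArea(c)/dup**2
        if a<amin: continue
        px=(c[:,0]+.5)/dup-.5; u=px.mean(0)
        if box is not None and not(box[0]<u[0]<box[2] and box[1]<u[1]<box[3]): continue
        w=np.array([plane(name,*q,z,m)[:2] for q in px])
        r=cv2.minAreaRect((w*1000).astype(np.float32)); 
        M2=cv2.moments((w*1000).astype(np.float32).reshape(-1,1,2)); cc=(M2["m10"]/M2["m00"],M2["m01"]/M2["m00"])
        print(lab,"px",u.round(),"A",round(a),"cen",np.round(cc,1),"rect",np.round(r[0],1),np.round(r[1],1),"ang",round(r[2],1))
E
python3 - <<'E'
from h import *
import pickle
i=np.load("w1.npy"); m=pickle.load(open("w1.pkl","rb"))
B=(0,20,340,220)
comps(i,lambda H,S,V:(S<60)&(V>150)|((H>88)&(H<110)&(S>50)&(V>170)),.004,m,lab="white",box=B,amin=200)
comps(i,lambda H,S,V:(H>88)&(H<115)&(S>50)&(V>150),.004,m,lab="pale",box=B)
comps(i,lambda H,S,V:(H>128)&(H<160)&(S>70),.004,m,lab="violet",box=B)
comps(i,lambda H,S,V:(H>110)&(H<160)&(S>30),.011,m,lab="vb",box=B)
comps(i,lambda H,S,V:(H>50)&(H<72)&(S>150)&(V>80),.004,m,lab="green",box=B)
E
```

```text
white px [ 27. 179.] A 738 cen [433.6 305.1] rect [433.5 305.1] [ 59.1 110.7] ang 1.8
white px [301. 169.] A 2212 cen [ 443.3 -309.1] rect [ 443.3 -308.7] [107.5  73.7] ang 76.8
white px [ 13. 112.] A 622 cen [590.4 325.5] rect [590.3 326. ] [80.9 69.2] ang 77.9
white px [ 73. 101.] A 514 cen [589.8 141. ] rect [591.5 137.1] [50.8 71.1] ang 22.7
white px [111.  90.] A 1191 cen [601.9  48.2] rect [600.5  47.7] [ 54.3 112.9] ang 82.4
white px [26. 72.] A 268 cen [675.1 275.3] rect [675.4 275.9] [41.8 54. ] ang 2.9
white px [303.  68.] A 863 cen [ 622.9 -312.5] rect [ 624.1 -310.6] [74.3 51.5] ang 88.5
white px [203.  71.] A 1577 cen [ 619.9 -133.3] rect [ 619.7 -135.5] [73.1 78.1] ang 4.2
white px [281.  22.] A 201 cen [ 709.1 -271.3] rect [ 713.  -271.7] [14.7 84.7] ang 82.8
white px [17. 24.] A 1157 cen [799.1 316.4] rect [805.7 315.9] [137.8  91.4] ang 3.6
pale px [301. 169.] A 1182 cen [ 443.2 -307.2] rect [ 443.6 -308.4] [87.5 49.7] ang 77.7
pale px [311.  98.] A 63 cen [ 571.8 -323. ] rect [ 572.2 -323. ] [ 9.1 27.3] ang 62.2
violet px [202.  72.] A 363 cen [ 619.7 -132.8] rect [ 619.8 -132.8] [39.1 38.8] ang 87.1
vb px [ 26. 179.] A 231 cen [434.7 299.1] rect [434.9 299.1] [25.6 81.2] ang 1.9
vb px [231. 161.] A 698 cen [ 460.8 -180.4] rect [ 459.7 -181.5] [34.2 89.8] ang 0.9
vb px [279. 112.] A 68 cen [ 545.1 -267.7] rect [ 545.1 -267.1] [22.  11.8] ang 33.9
vb px [202.  72.] A 407 cen [ 618.8 -134.1] rect [ 618.8 -134.1] [40.5 40.9] ang 62.7
green px [ 56. 170.] A 306 cen [452.1 201.4] rect [451.7 201.1] [37.6 72.4] ang 3.6
green px [ 12. 112.] A 98 cen [590.  326.7] rect [590.  326.7] [35.6 25.6] ang 78.4
```

Emit:
play_rows:
  plan: [0,0,0,0.09,0.08,0.11,1,0,0,0,0.09,0.08,0.11,1,0,0,0,0.09,0.08,0.11,1,0,0,0,0.09,0.08,0.11,1,0,0,0,0.09,0.08,0.11,1]

```text
clock: 2.52
position: [0.5696, -0.3098, 0.2912]
ee_rot: [1.0, -0.0, 0.0, 0.0]
ft_force: [-0.7, 0.2, 0.5]
grip_width: 1.0
grasp_force: 0.0
```

```bash
cat >> h.py <<'E'
import pickle
def snap(n,crop=None,size=(800,600)):
    m=viewer.camera_model("wrist"); i=viewer.camera("wrist"); np.save(n+".npy",i); pickle.dump(m,open(n+".pkl","wb"))
    o=status.get_obs(); print(np.round(o["position"],4),"yaw",round(yaw(),2),"clock",o["clock"])
    x,y,w,h=crop or (0,0,512,384); save(cv2.resize(i[y:y+h,x:x+w],size,interpolation=cv2.INTER_CUBIC),n+".png"); return i,m
E
python3 - <<'E'
from h import *
i,m=snap("w2",(160,40,240,180))
print(proj("wrist",np.array([.62,-.31,0]),m))
comps(i,lambda H,S,V:(S<110)&(H>80)&(H<130)&(V>60),.055,m,lab="pale",box=(100,20,400,260),amin=300)
comps(i,lambda H,S,V:(S<60)&(V>150),.004,m,lab="white",box=(100,20,400,260),amin=300)
E
```

```text
[ 0.5697 -0.3096  0.2919] yaw -0.0 clock 2.575
[258.35789465 124.10223387]
pale px [171. 235.] A 731 cen [ 473.5 -183.5] rect [ 473.3 -186.4] [45.5 80.6] ang 0.4
pale px [258. 240.] A 1794 cen [ 467.1 -308.4] rect [ 467.2 -308.7] [80.6 47.3] ang 77.3
pale px [220. 120.] A 543 cen [ 632.1 -262.1] rect [ 628.1 -263.3] [30.2 46.1] ang 81.6
white px [258. 241.] A 2846 cen [ 443.3 -309.1] rect [ 440.4 -309. ] [108.7  78.9] ang 77.2
white px [254. 125.] A 1411 cen [ 616.8 -306.9] rect [ 616.1 -305. ] [68.1 55.1] ang 77.7
white px [139. 128.] A 2044 cen [ 619.5 -132.5] rect [ 619.8 -132.9] [72.3 72.3] ang 4.2
white px [337.  80.] A 2481 cen [ 687.  -422.2] rect [ 687.6 -420.6] [108.1  57.3] ang 6.8
white px [231.  52.] A 337 cen [ 730.7 -272.9] rect [ 725.4 -272.6] [ 14.4 109. ] ang 80.5
```

View pics/w2.png

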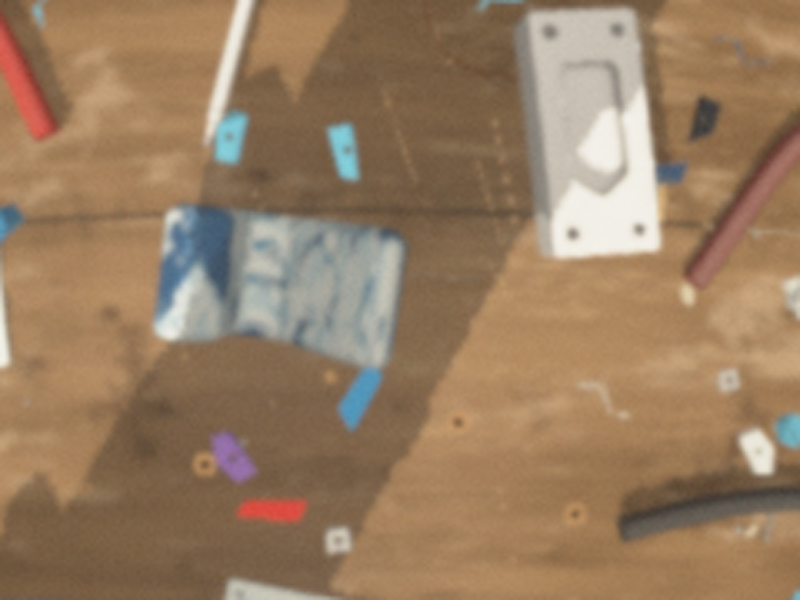

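The crop shows the pale hook with corners (170,207), (405,235), (387,365) and (155,337). The short thin leg is on the left (+y) and the thick leg on the right (-y). Nearby debris is only small flat bits.

Run:
```python
from h import *
m=pickle.load(open("w2.pkl","rb"))
P=[(170,207,.052),(405,235,.058),(387,365,.058),(155,337,.052)]
w=np.array([plane("wrist",160+u*.3-.35,40+v*.3-.35,z,m)[:2] for u,v,z in P])
print(w.round(4),w.mean(0).round(4)); 
for a,b in((1,0),(2,3),(1,2),(0,3)): d=w[b]-w[a]; print(np.hypot(*d).round(4),np.degrees(np.arctan2(d[1],d[0])).round(1))
th=np.radians(83.0); c=w.mean(0); Y=np.array([np.cos(th),np.sin(th)])
c=c-Y*.001 # y range -43..45 centre +1
print("origin",c,"grasp",c-Y*.015)
```

```text
[[ 0.6514 -0.2513]
 [ 0.6401 -0.3375]
 [ 0.5921 -0.3313]
 [ 0.6026 -0.2446]] [ 0.6216 -0.2912]
0.0869 82.5
0.0874 83.1
0.0484 172.6
0.0492 172.1
origin [ 0.62143883 -0.29217245] grasp [ 0.61961078 -0.30706064]
```

Run:
```python
from h import *
go([.6196,-.3071,.17],82.7)
go([.6196,-.3071,.034],82.7)
```

```text
go [0.6196, -0.3071, 0.17] 82.7 -> [0.12, -0.05, -82.7] [0.0497, -0.0026, 0.122]
go [0.6196, -0.3071, 0.034] 82.7 -> [0.12, -0.05, -82.7] [0.0494, -0.0028, 0.258]
```

Emit:
play_rows:
  plan: [0,0,-82.7,0.05,-0.003,0.12,1,0,0,-82.7,0.05,-0.003,0.12,1,0,0,-82.7,0.05,-0.003,0.12,1,0,0,-82.7,0.05,-0.003,0.12,1,0,0,-82.7,0.05,-0.003,0.12,1,0,0,-82.7,0.05,-0.003,0.12,1,0,0,-82.7,0.05,-0.003,0.12,1,0,0,-82.7,0.05,-0.003,0.12,1,0,0,-82.7,0.05,-0.003,0.12,1,0,0,-82.7,0.05,-0.003,0.17,1,0,0,-82.7,0.05,-0.003,0.22,1,0,0,-82.7,0.05,-0.003,0.258,1,0,0,-82.7,0.05,-0.003,0.258,1]

```text
clock: 4.2
position: [0.6179, -0.3065, 0.0302]
ee_rot: [0.752, 0.66, -0.001, -0.002]
ft_force: [-0.3, -0.4, 1.1]
grip_width: 1.0
grasp_force: 0.0
```

Run:
```python
from h import *
i,m=snap("w3",(0,0,512,384)); print(status.get_obs()["joint_pos"].round(2),manip.tip_extent)
```

```text
[ 0.6195 -0.3069  0.0329] yaw 82.57 clock 4.25
[ 0.8   0.73 -0.59  1.44  0.43  1.1   0.  ] 0.014
```

View pics/w3.png

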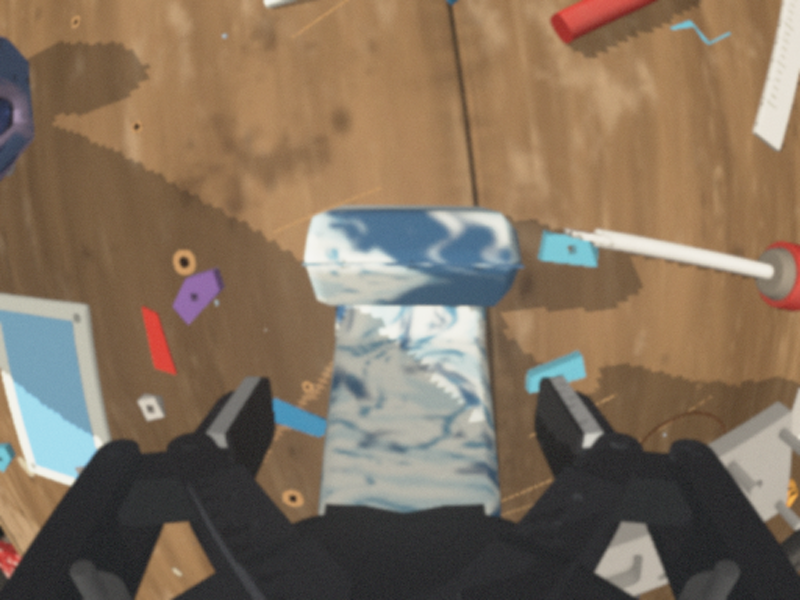

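The fingers straddle the thick leg at (410,410) symmetrically, with the thin leg ahead at (410,255). I'll close and lift.

Emit:
play_rows:
  plan: [0,0,0,0,0,0,0.3,0,0,0,0,0,0,0.3,0,0,0,0,0,0,0.3,0,0,0,0,0,0,0.3,0,0,0,0,0,0,0.3,0,0,0,0,0,0,0.3,0,0,0,0,0,-0.04,0.3,0,0,0,0,0,-0.08,0.3,0,0,0,0,0,-0.08,0.3]
  squeeze: 45

```text
clock: 5.38
position: [0.6218, -0.3076, 0.1172]
ee_rot: [0.751, 0.66, 0.001, 0.003]
ft_force: [-0.7, 0.0, -1.6]
grip_width: 0.594
grasp_force: 47.9
```

Run:
```python
from h import *
print(yaw(),manip.tip_extent,status.get_obs()["position"],status.get_obs()["ft_force"])
h=77.3;a=np.radians(h);c=np.array([.4433,-.3089])-.015*np.array([np.cos(a),np.sin(a)])
go([*c,.114],h);go([*c,.039],h)
```

```text
82.65529448332538 0.014 [ 0.6218405  -0.30764012  0.11721404] [-0.68327036  0.00668987 -1.56006058]
go [np.float64(0.4400023069347075), np.float64(-0.32353301815918784), 0.114] 77.3 -> [0.4, 0.11, 5.36] [-0.039, -0.1783, 0.0021]
go [np.float64(0.4400023069347075), np.float64(-0.32353301815918784), 0.039] 77.3 -> [0.4, 0.11, 5.36] [-0.0388, -0.1788, 0.0771]
```

Emit:
play_rows:
  plan: [0,0,5.4,-0.039,-0.178,0,0.3,0,0,5.4,-0.039,-0.178,0,0.3,0,0,5.4,-0.039,-0.178,0,0.3,0,0,5.4,-0.039,-0.178,0,0.3,0,0,5.4,-0.039,-0.178,0,0.3,0,0,5.4,-0.039,-0.178,0,0.3,0,0,5.4,-0.039,-0.178,0,0.3,0,0,5.4,-0.039,-0.178,0,0.3]

```text
clock: 6.38
position: [0.4387, -0.3226, 0.1122]
ee_rot: [0.781, 0.625, 0.0, -0.0]
ft_force: [0.6, 0.5, -0.6]
grip_width: 0.593
grasp_force: 47.9
```

Run:
```python
from h import *
i,m=snap("w4"); o=status.get_obs(); print(o["position"],o["joint_velocities"].round(3))
h=77.3;a=np.radians(h);c=np.array([.4433,-.3089])-.015*np.array([np.cos(a),np.sin(a)])
go([*c,.039],h)
```

```text
[ 0.4385 -0.3228  0.1122] yaw 77.32 clock 6.425
[ 0.4385366  -0.32276359  0.11217823] [ 0.003 -0.004 -0.     0.004  0.002  0.     0.002]
go [np.float64(0.4400023069347075), np.float64(-0.32353301815918784), 0.039] 77.3 -> [0.0, -0.02, 0.02] [-0.0005, 0.0016, 0.0732]
```

View pics/w4.png

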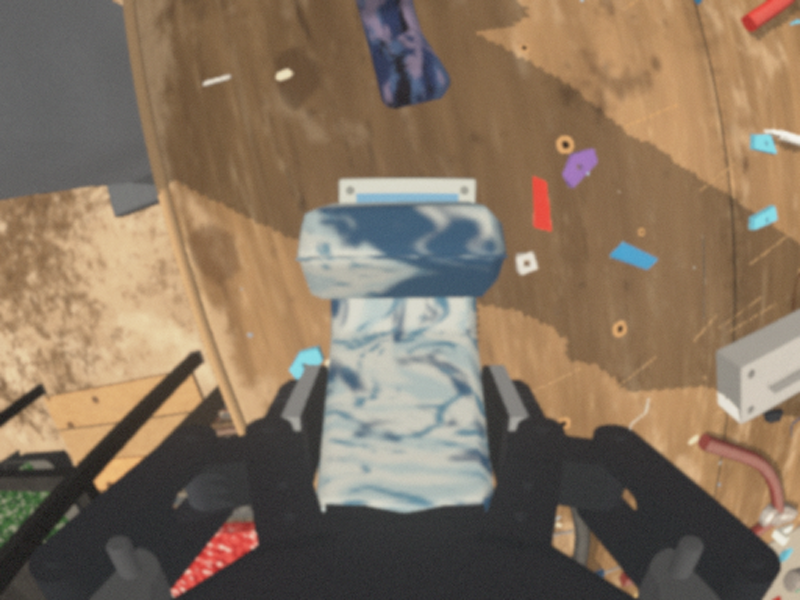

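The hook hangs level over pad_wide, centred at about (403,250), with the pad edge at (407,190) parallel to it. Lowering and releasing.

Emit:
play_rows:
  plan: [0,0,0,0,0.0016,0.045,0.3,0,0,0,0,0.0016,0.066,0.3,0,0,0,0,0.0016,0.072,0.3,0,0,0,0,0.0016,0.075,0.3,0,0,0,0,0.0016,0.075,0.3,0,0,0,0,0.0016,0.075,0.3]

```text
clock: 7.18
position: [0.4401, -0.3237, 0.0386]
ee_rot: [0.781, 0.624, -0.0, 0.001]
ft_force: [-3.0, 1.9, 5.8]
grip_width: 0.592
grasp_force: 48.4
```

Emit:
play_rows:
  plan: [0,0,0,0,0,0,0.7,0,0,0,0,0,0,0.9,0,0,0,0,0,0,1,0,0,0,0,0,0,1,0,0,0,0,0,-0.05,1,0,0,0,0,0,-0.11,1,0,0,0,0,0,-0.17,1,0,0,0,0,0,-0.17,1,0,0,0,0,0,-0.17,1]

```text
clock: 8.3
position: [0.4394, -0.3234, 0.2069]
ee_rot: [0.781, 0.624, -0.0, -0.0]
ft_force: [-0.4, -0.5, -1.1]
grip_width: 1.001
grasp_force: 0.0
```

Run:
```python
from h import *
i,m=snap("w5")
# blue hook approx centre: camera above it
go([.46,-.25,.26],90)
```

```text
[ 0.4391 -0.3231  0.2061] yaw 77.28 clock 8.35
go [0.46, -0.25, 0.26] 90 -> [-0.09, -0.05, -12.72] [0.076, 0.0042, -0.0538]
```

View pics/w5.png

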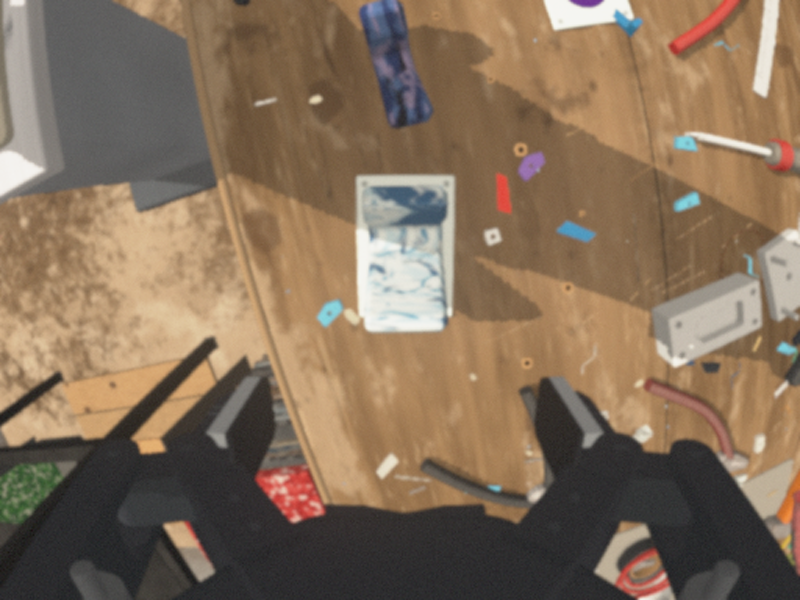

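Pale hook stands on pad_wide, outlined at (367–447, 187–330) inside the pad at (357–455, 176–332). Next I'll go above the blue hook.

Emit:
play_rows:
  plan: [0,0,-12.7,0.076,0.004,-0.02,1,0,0,-12.7,0.076,0.004,-0.02,1,0,0,-12.7,0.076,0.004,-0.02,1,0,0,-12.7,0.076,0.004,-0.02,1]

```text
clock: 8.85
position: [0.4594, -0.2515, 0.2263]
ee_rot: [0.708, 0.706, -0.0, -0.001]
ft_force: [-0.6, -0.3, -0.0]
grip_width: 1.002
grasp_force: 0.0
```

Run:
```python
from h import *
m=pickle.load(open("w5.pkl","rb"))
for u,v,z in((405,187,.056),(405,330,.062),(363,240,.03),(449,240,.03)):
    w=plane("wrist",u*.64-.2,v*.64-.2,z,m)[:2]-np.array([.4433,-.3089]); a=np.radians(77.3)
    print("padY",w@[np.cos(a),np.sin(a)],"padX",w@[np.sin(a),-np.cos(a)])
i,m=snap("w6",(150,20,220,165))
print(proj("wrist",np.array([.46,-.18,.0]),m))
```

```text
padY 0.04607789353481469 padX -7.937634422500613e-05
padY -0.04202339681679642 padX -0.0001650555716974721
padY 0.009998484868084256 padX -0.028097684987011796
padY 0.00995368970350016 padX 0.029224963482415846
[ 0.4594 -0.2516  0.2264] yaw 89.8 clock 8.9
[259.12777595 108.5532228 ]
```

View pics/w6.png

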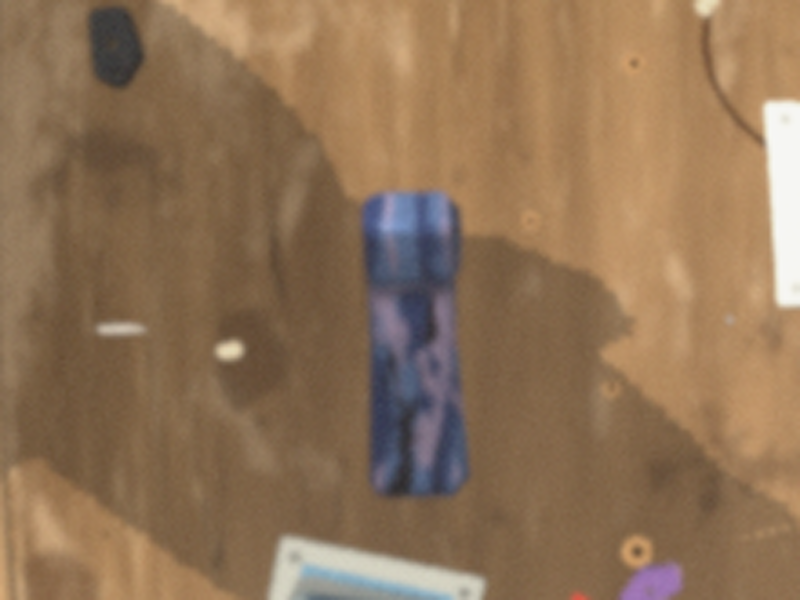

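Blue hook: outline from the thin end at (411,192) to the thick end at (419,495). The thin leg points to world +y.

Run:
```python
from h import *
m=pickle.load(open("w6.pkl","rb"))
f=lambda u,v,z: plane("wrist",150+u*.275-.36,20+v*.275-.36,z,m)[:2]
t,b=f(411,192,.053),f(419,495,.058); d=t-b; print(t,b,np.hypot(*d),np.degrees(np.arctan2(d[1],d[0])))
print(f(362,215,.053),f(460,215,.053),f(372,485,.058),f(468,485,.058))
a=np.arctan2(d[1],d[0]); Y=d/np.hypot(*d); c=(t+b)/2-.001*Y; g=c-.015*Y; print("origin",c,"grasp",g)
h=np.degrees(a); go([*g,.15],h); go([*g,.034],h)
```

```text
[ 0.46370076 -0.14313272] [ 0.46564429 -0.22775864] 0.08464823159140758 91.31563079041352
[ 0.45022409 -0.14956454] [ 0.47714179 -0.1495862 ] [ 0.45259928 -0.22488961] [ 0.47926737 -0.22493649]
origin [ 0.46469549 -0.18644541] grasp [ 0.46503989 -0.20144146]
go [np.float64(0.46503988678922464), np.float64(-0.2014414606508145), 0.15] 91.31563079041352 -> [-0.07, -0.03, -1.52] [0.0501, 0.0055, 0.0764]
go [np.float64(0.46503988678922464), np.float64(-0.2014414606508145), 0.034] 91.31563079041352 -> [-0.07, -0.03, -1.52] [0.0501, 0.0057, 0.1924]
```

Emit:
play_rows:
  plan: [0,0,-1.5,0.05,0.006,0.05,1,0,0,-1.5,0.05,0.006,0.09,1,0,0,-1.5,0.05,0.006,0.14,1,0,0,-1.5,0.05,0.006,0.18,1,0,0,-1.5,0.05,0.006,0.193,1,0,0,-1.5,0.05,0.006,0.193,1,0,0,-1.5,0.05,0.006,0.193,1]

```text
clock: 9.78
position: [0.4673, -0.2008, 0.0358]
ee_rot: [0.698, 0.716, 0.0, 0.001]
ft_force: [-0.2, 0.7, 0.7]
grip_width: 0.998
grasp_force: 0.0
```

Emit:
play_rows:
  plan: [0,0,0,0,0,0,0.1,0,0,0,0,0,0,0.1,0,0,0,0,0,0,0.1,0,0,0,0,0,0,0.1,0,0,0,0,0,0,0.1,0,0,0,0,0,0,0.1,0,0,0,0,0,0,0.1,0,0,0,0,0,0,0.1]

```text
clock: 10.78
position: [0.4664, -0.2004, 0.0346]
ee_rot: [0.698, 0.716, -0.0, 0.0]
ft_force: [-1.9, -0.4, 6.1]
grip_width: 0.311
grasp_force: 45.6
```

Run:
```python
from h import *
o=status.get_obs();print(o["position"],yaw(),o["grip_width"],o["grasp_force"],o["joint_pos"].round(2))
h=91.7;a=np.radians(h);c=np.array([.434,.305])-.015*np.array([np.cos(a),np.sin(a)])
b=([.5,0,.3],90)
go([*c,.17],h); go([*c,.039],h)
```

```text
[ 0.46642223 -0.20035168  0.03462031] 91.47455760859746 0.31072425591771546 45.63939929008484 [ 0.96  0.41 -0.74  1.95  0.35  0.91  0.07]
go [np.float64(0.43444499366127665), np.float64(0.2900066020982092), 0.17] 91.7 -> [0.0, 0.03, -0.23] [0.491, -0.0193, -0.1356]
go [np.float64(0.43444499366127665), np.float64(0.2900066020982092), 0.039] 91.7 -> [0.0, 0.03, -0.23] [0.491, -0.0193, -0.0046]
```

Emit:
play_rows:
  plan: [0,0,0,0,0,-0.05,0.1,0,0,0,0,0,-0.11,0.1,0,0,0,0.06,-0.002,-0.136,0.1,0,0,0,0.12,-0.004,-0.136,0.1,0,0,0,0.18,-0.006,-0.136,0.1,0,0,0,0.24,-0.009,-0.136,0.1,0,0,0,0.3,-0.011,-0.136,0.1,0,0,0,0.36,-0.014,-0.136,0.1,0,0,0,0.42,-0.017,-0.136,0.1,0,0,0,0.48,-0.019,-0.136,0.1,0,0,0,0.491,-0.019,-0.136,0.1,0,0,0,0.491,-0.019,-0.136,0.1,0,0,0,0.491,-0.019,-0.136,0.1,0,0,0,0.491,-0.019,-0.136,0.1]

```text
clock: 12.52
position: [0.4354, 0.2885, 0.1703]
ee_rot: [0.699, 0.715, -0.0, 0.001]
ft_force: [-0.0, 0.8, -0.4]
grip_width: 0.309
grasp_force: 45.0
```

Run:
```python
from h import *
i,m=snap("w7")
o=status.get_obs();print(o["joint_pos"].round(2),o["grasp_force"])
comps(i,lambda H,S,V:(S<60)&(V>140),.004,m,lab="white",amin=200)
comps(i,lambda H,S,V:(H>50)&(H<72)&(S>150)&(V>80),.004,m,lab="green",amin=100)
```

```text
[0.4353 0.2888 0.1703] yaw 91.35 clock 12.575
[ 0.27  0.35 -1.1   1.78  0.34  1.21 -0.9 ] 45.04040837287903
white px [503. 375.] A 288 cen [1021.7 -160.3] rect [1039.5 -160. ] [ 66.7 148.3] ang 67.2
white px [501. 355.] A 449 cen [951.7 -63.2] rect [956.8 -62.6] [ 72.  192.9] ang 18.9
white px [ 36. 290.] A 4098 cen [ 78.7 105.3] rect [ 86.9 107.5] [202.7 154.3] ang 62.5
white px [220. 250.] A 338 cen [393.9 205.8] rect [393.2 205. ] [51.8 13.4] ang 79.0
white px [297. 251.] A 351 cen [480.9 206.5] rect [481.8 205.7] [14.6 54.2] ang 11.8
white px [493. 219.] A 308 cen [757.  242.8] rect [760.5 242.9] [29.9 48.3] ang 85.1
white px [272. 231.] A 745 cen [450.1 226.2] rect [447.9 230.5] [22.5 71.6] ang 3.1
white px [246. 218.] A 472 cen [423.4 249. ] rect [421.6 241.4] [51.9 22. ] ang 89.8
white px [481. 162.] A 1874 cen [715.7 318.7] rect [716.4 316.6] [ 50.  106.6] ang 60.2
white px [262. 133.] A 1405 cen [435.2 341.1] rect [432.1 324. ] [58.  70.4] ang 0.8
white px [400. 148.] A 3632 cen [589.5 326.7] rect [589.5 326.6] [75.5 68.5] ang 78.1
green px [402. 149.] A 838 cen [590.2 326.6] rect [590.3 326.5] [42.  28.8] ang 78.0
green px [341.  34.] A 1080 cen [514.6 442. ] rect [514.6 442. ] [42.9 29.9] ang 74.0
```

View pics/w7.png

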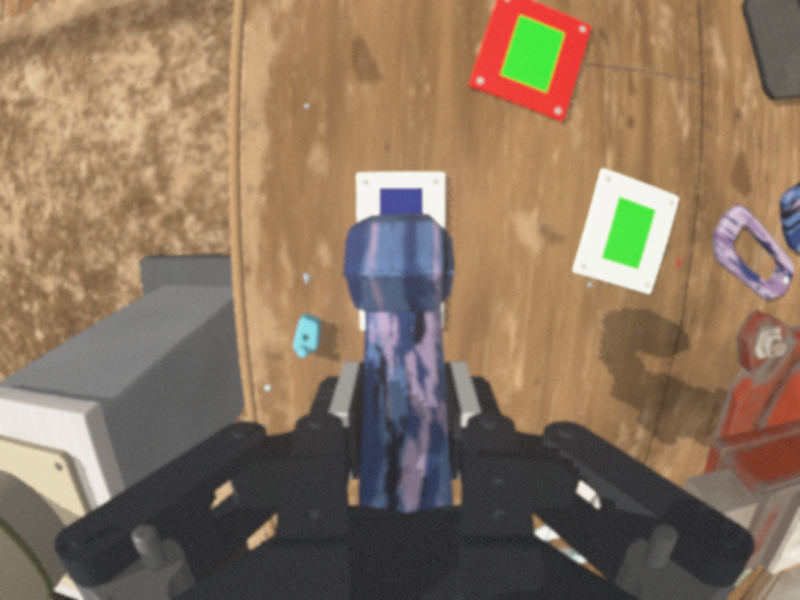

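Over pad_bar (356–445, 172–328), the hook is parallel to the pad. I'll refine the pad centre from its corners.

Run:
```python
from h import *
m=pickle.load(open("w7.pkl","rb"))
f=lambda u,v,z: plane("wrist",u*.64-.18,v*.64-.18,z,m)[:2]
w=np.array([f(*p,.004) for p in((356,172),(445,172),(445,328),(360,328))]); print(w.round(4),w.mean(0))
print([f(*p,.004) for p in((380,187),(422,187))])
print("edge angles",[np.degrees(np.arctan2(*(w[a]-w[b])[::-1])) for a,b in((0,3),(1,2))])
g=status.get_obs()["position"]; print(np.round([f(400,215,.054+.136)],4))
h=91.6;a=np.radians(h)
for c in (w.mean(0),[.434,.305]): go([*(np.array(c)-.015*np.array([np.cos(a),np.sin(a)])),.0388],h)
```

```text
[[0.4035 0.358 ]
 [0.4595 0.3591]
 [0.4638 0.2556]
 [0.4063 0.2543]] [0.43326573 0.30675594]
[array([0.41882241, 0.3485179 ]), array([0.44529552, 0.34907922])]
edge angles [np.float64(91.53111551818645), np.float64(92.3390336430077)]
[[0.4332 0.349 ]]
go [np.float64(0.4336845499379943), np.float64(0.291761792235728), 0.0388] 91.6 -> [0.03, 0.05, -0.25] [0.0031, -0.0016, 0.1315]
go [np.float64(0.4344188245808535), np.float64(0.2900058482743947), 0.0388] 91.6 -> [0.03, 0.05, -0.25] [0.0014, -0.001, 0.1315]
```

Emit:
play_rows:
  plan: [0,0,-0.3,0,-0.001,0.05,0.1,0,0,-0.3,0,-0.001,0.1,0.1,0,0,-0.3,0,-0.001,0.12,0.1,0,0,-0.3,0,-0.001,0.128,0.1,0,0,-0.3,0,-0.001,0.132,0.1,0,0,-0.3,0,-0.001,0.132,0.1,0,0,-0.3,0,-0.001,0.132,0.1]

```text
clock: 13.45
position: [0.4342, 0.2904, 0.0392]
ee_rot: [0.696, 0.718, 0.001, 0.0]
ft_force: [-0.5, -0.2, -0.3]
grip_width: 0.31
grasp_force: 45.0
```

Emit:
play_rows:
  plan: [0,0,0,0,0,0,0.5,0,0,0,0,0,0,0.8,0,0,0,0,0,0,1,0,0,0,0,0,0,1,0,0,0,0,0,-0.05,1,0,0,0,0,0,-0.11,1,0,0,0,0,0,-0.17,1,0,0,0,0,0,-0.17,1,0,0,0,0,0,-0.17,1]

```text
clock: 14.58
position: [0.4336, 0.2898, 0.2079]
ee_rot: [0.696, 0.718, -0.0, 0.0]
ft_force: [-0.4, -0.6, -1.2]
grip_width: 1.0
grasp_force: 0.0
```

Run:
```python
from h import *
i,m=snap("w8"); go([.455,.145,.26],90)
```

```text
[0.4333 0.2896 0.2073] yaw 91.77 clock 14.625
go [0.455, 0.145, 0.26] 90 -> [-0.07, 0.06, 1.77] [-0.1453, 0.0171, -0.0526]
```

View pics/w8.png

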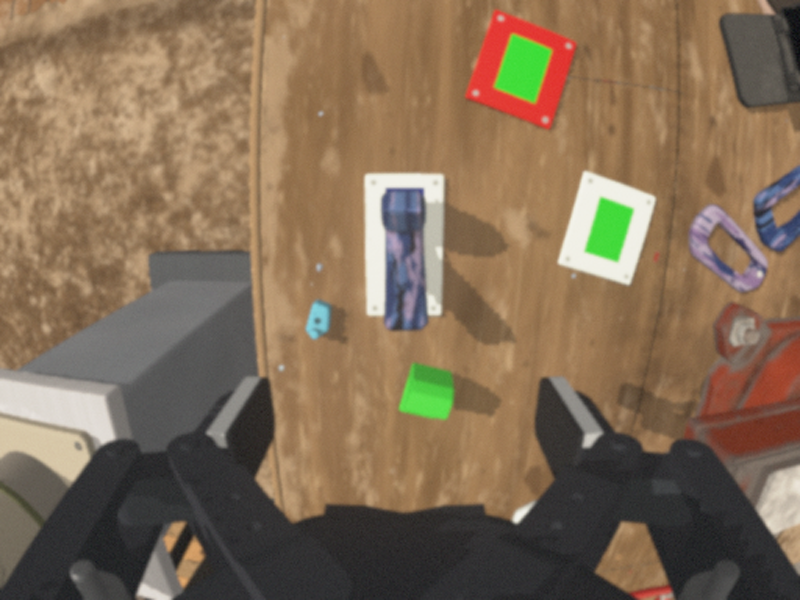

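Blue hook stands on pad_bar; the tip overhang at (405,325) is only perspective. The clip is at (428,390) and its pad at (607,228). Moving above the clip.

Emit:
play_rows:
  plan: [0,0,1.8,-0.165,0.017,-0.01,1,0,0,1.8,-0.165,0.017,-0.01,1,0,0,1.8,-0.165,0.017,-0.01,1,0,0,1.8,-0.165,0.017,-0.01,1,0,0,1.8,-0.165,0.017,-0.01,1]

```text
clock: 15.25
position: [0.4552, 0.1262, 0.2175]
ee_rot: [0.707, 0.707, -0.0, -0.001]
ft_force: [-0.5, 0.0, 0.3]
grip_width: 1.001
grasp_force: 0.0
```

Run:
```python
from h import *
m=pickle.load(open("w8.pkl","rb"))
f=lambda u,v,z: plane("wrist",u*.64-.18,v*.64-.18,z,m)[:2].round(3)
print("vice lug",[f(715,325,z) for z in(0,.05,.1)], "bar hook tip",f(405,328,.06),f(404,188,.055))
i,m=snap("w9",(160,20,192,144))
comps(i,lambda H,S,V:(H>50)&(H<72)&(S>150)&(V>60),.0,m,lab="green",amin=300)
comps(i,lambda H,S,V:(H>50)&(H<72)&(S>150)&(V>60),.04,m,lab="green",amin=300)
```

```text
vice lug [array([0.717, 0.249]), array([0.675, 0.266]), array([0.633, 0.282])] bar hook tip [0.435 0.263] [0.432 0.35 ]
[0.4552 0.1269 0.2177] yaw 90.08 clock 15.3
green px [257. 115.] A 1066 cen [452.8 189.8] rect [452.6 189.4] [44.  35.6] ang 76.9
green px [371.  12.] A 559 cen [591.9 325.6] rect [591.7 328.2] [41.7 29.1] ang 78.1
green px [257. 115.] A 1066 cen [453.2 190.7] rect [453.  190.3] [38.9 31.5] ang 76.9
green px [371.  12.] A 559 cen [576.2 310.8] rect [576.  313.1] [36.9 25.7] ang 78.1
```

View pics/w9.png

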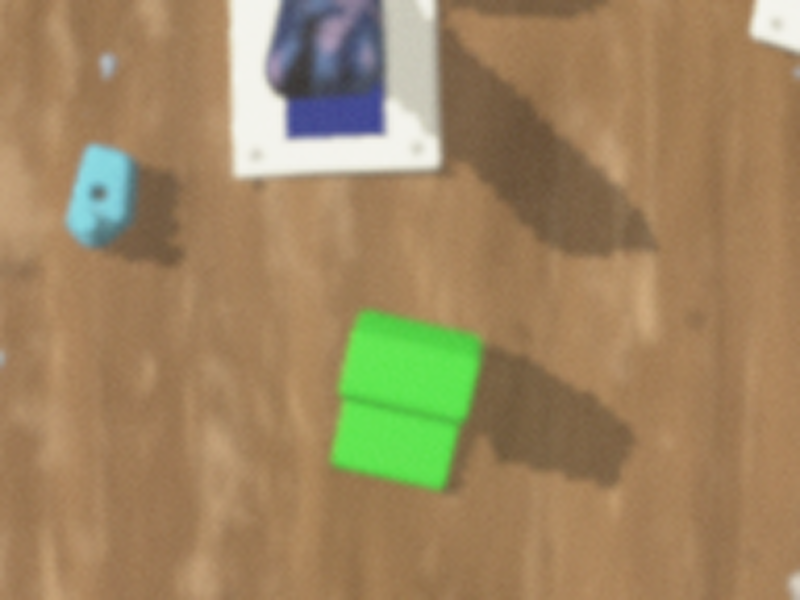

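Clip: tall part at the top, front edge (332,465)–(446,490) and back edge (360,310)–(482,345), long axis about 78°.

Run:
```python
from h import *
m=pickle.load(open("w9.pkl","rb"))
f=lambda u,v,z: plane("wrist",160+u*.24-.38,20+v*.24-.38,z,m)[:2]
for z in(0,.015,.025,.04):
    q=[f(*p,z) for p in((332,465),(446,490),(340,398),(462,420),(360,310),(482,345))]
    print(z,np.round([ (q[k]+q[k+1])/2 for k in(0,2,4)],4).tolist(),[np.hypot(*(q[k]-q[k+1])).round(4) for k in(0,2,4)],[np.degrees(np.arctan2(*(q[k+1]-q[k])[::-1])).round(1) for k in(0,2,4)])
```

```text
0 [[0.4484, 0.1677], [0.4518, 0.187], [0.4574, 0.2098]] [np.float64(0.0326), np.float64(0.0344), np.float64(0.035)] [np.float64(-12.7), np.float64(-10.5), np.float64(-16.2)]
0.015 [[0.4488, 0.169], [0.452, 0.1874], [0.4573, 0.2093]] [np.float64(0.0312), np.float64(0.0329), np.float64(0.0335)] [np.float64(-12.7), np.float64(-10.5), np.float64(-16.2)]
0.025 [[0.449, 0.1699], [0.4521, 0.1877], [0.4573, 0.2089]] [np.float64(0.0303), np.float64(0.0319), np.float64(0.0325)] [np.float64(-12.7), np.float64(-10.5), np.float64(-16.2)]
0.04 [[0.4493, 0.1711], [0.4523, 0.1882], [0.4572, 0.2084]] [np.float64(0.0289), np.float64(0.0304), np.float64(0.031)] [np.float64(-12.7), np.float64(-10.5), np.float64(-16.2)]
```

```bash
python3 -c "
from h import *
go([.453,.1887,.026],77.6)"
```

```text
go [0.453, 0.1887, 0.026] 77.6 -> [-0.07, -0.02, 12.48] [0.0617, -0.0019, 0.1917]
```

Emit:
play_rows:
  plan: [0,0,10,0.062,-0.002,0.03,1,0,0,12.5,0.062,-0.002,0.08,1,0,0,12.5,0.062,-0.002,0.13,1,0,0,12.5,0.062,-0.002,0.17,1,0,0,12.5,0.062,-0.002,0.19,1,0,0,12.5,0.062,-0.002,0.192,1,0,0,12.5,0.062,-0.002,0.192,1]

```text
clock: 16.18
position: [0.4546, 0.1885, 0.0275]
ee_rot: [0.78, 0.626, 0.001, 0.0]
ft_force: [0.3, -0.4, -0.2]
grip_width: 0.996
grasp_force: 0.0
```

Emit:
play_rows:
  plan: [0,0,0,0,0,0,0.15,0,0,0,0,0,0,0.15,0,0,0,0,0,0,0.15,0,0,0,0,0,0,0.15,0,0,0,0,0,0,0.15,0,0,0,0,0,0,0.15,0,0,0,0,0,0,0.15,0,0,0,0,0,0,0.15]
  squeeze: 25

```text
clock: 17.18
position: [0.4541, 0.1877, 0.0268]
ee_rot: [0.78, 0.626, 0.0, 0.0]
ft_force: [-1.4, -1.4, 5.8]
grip_width: 0.371
grasp_force: 26.8
```

Run:
```python
from h import *
o=status.get_obs();print(o["position"],yaw(),o["grip_width"],o["grasp_force"],o["ft_force"])
go([.59,.3266,.16],78);
```

```text
[0.45411537 0.18771781 0.02675623] 77.4704134816504 0.37089309444137303 26.82638469727408 [-1.39040743 -1.35745174  5.79644159]
go [0.59, 0.3266, 0.16] 78 -> [0.04, 0.02, -0.53] [0.165, 0.1026, -0.1332]
```

Emit:
play_rows:
  plan: [0,0,0,0,0,-0.05,0.15,0,0,0,0,0,-0.1,0.15,0,0,0,0.03,0,-0.14,0.15,0,0,0,0.085,-0.008,-0.14,0.15,0,0,0,0.142,-0.015,-0.14,0.15,0,0,0,0.15,0.03,-0.14,0.15,0,0,-0.5,0.16,0.075,-0.14,0.15,0,0,-0.5,0.165,0.102,-0.14,0.15,0,0,-0.5,0.165,0.102,-0.14,0.15,0,0,-0.5,0.165,0.102,-0.14,0.15,0,0,-0.5,0.165,0.102,-0.14,0.15]

```text
clock: 18.55
position: [0.5882, 0.3272, 0.1666]
ee_rot: [0.777, 0.63, 0.0, 0.0]
ft_force: [-0.6, 0.6, 0.0]
grip_width: 0.374
grasp_force: 26.1
```

Run:
```python
from h import *
i,m=snap("w10")
o=status.get_obs();print(o["joint_pos"].round(2),o["grasp_force"],o["ft_force"].round(1))
comps(i,lambda H,S,V:(S<60)&(V>140),.004,m,lab="white",amin=400)
go([.59,.3266,.0310],78)
```

```text
[0.5884 0.327  0.1666] yaw 78.04 clock 18.6
[ 0.05  0.67 -0.95  1.38  0.54  1.36 -1.11] 26.05854723210541 [-0.4 -0.4 -0.9]
white px [501. 372.] A 498 cen [1034.5 -216.8] rect [1033.1 -238.4] [ 81.3 186.3] ang 22.7
white px [487. 343.] A 580 cen [940.  -50.4] rect [947.  -64.8] [ 63.4 169. ] ang 23.0
white px [ 22. 346.] A 1748 cen [ 59.5 107.4] rect [64.4 88.2] [301.5 134.9] ang 43.8
white px [406. 225.] A 428 cen [743.  240.4] rect [743.6 240. ] [32.  31.6] ang 2.8
white px [135. 219.] A 1610 cen [445.  311.2] rect [432.9 305.9] [ 58.9 106.9] ang 1.8
white px [262. 170.] A 2394 cen [593. 339.] rect [590.3 329.4] [69.8 67.5] ang 77.9
white px [377. 166.] A 1907 cen [712.8 319.4] rect [715.4 317.8] [ 49.  102.8] ang 65.0
go [0.59, 0.3266, 0.031] 78 -> [0.02, 0.01, 0.04] [-0.0001, 0.0016, 0.1356]
```

View pics/w10.png

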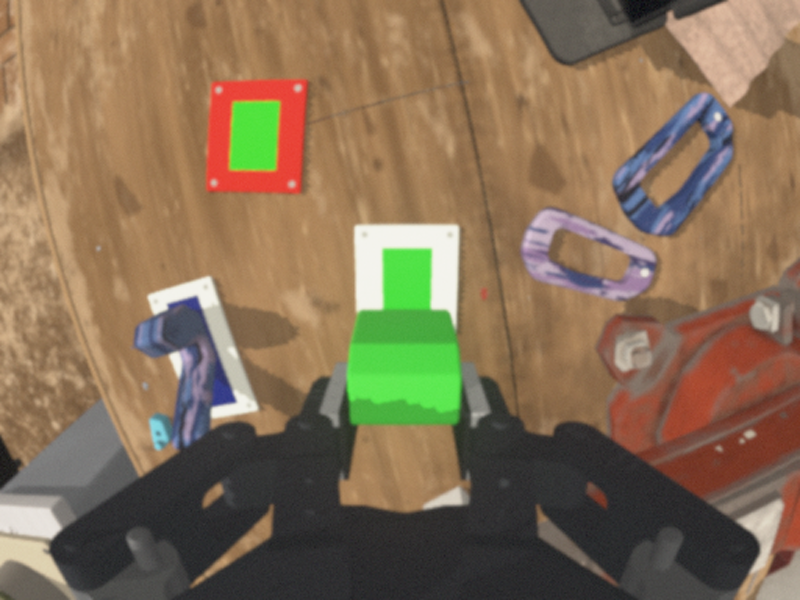

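Clip held over the white pad; the silhouette shows at (407,280) and the vice lug at (630,345) is well clear. I'll lower it and open only partway.

Run:
```python
from h import *
m=pickle.load(open("w10.pkl","rb"))
f=lambda u,v,z: plane("wrist",u*.64-.18,v*.64-.18,z,m)[:2]
a=np.radians(78);Y=np.array([np.cos(a),np.sin(a)])
s=(f(383,248,.004)+f(432,248,.004))/2; p=(f(355,225,.004)+f(459,225,.004))/2
print("sil centre",s-.0225*Y,"pad centre",p-.037*Y)
```

```text
sil centre [0.59019324 0.32608509] pad centre [0.5899665  0.32657276]
```

Emit:
play_rows:
  plan: [0,0,0,0,0.0015,0.05,0.15,0,0,0,0,0.0015,0.1,0.15]

```text
clock: 18.85
position: [0.5908, 0.3264, 0.0659]
ee_rot: [0.777, 0.629, 0.001, 0.0]
ft_force: [0.2, -0.7, 0.6]
grip_width: 0.367
grasp_force: 26.1
```

Emit:
play_rows:
  plan: [0,0,0,0,0,0.025,0.15,0,0,0,0,0,0.033,0.15,0,0,0,0,0,0.036,0.15,0,0,0,0,0,0.036,0.15,0,0,0,0,0,0.036,0.15,0,0,0,0,0,0.036,0.5,0,0,0,0,0,0.036,0.65,0,0,0,0,0,0.036,0.65,0,0,0,0,0,0.036,0.65,0,0,0,0,0,-0.01,0.65,0,0,0,0,0,-0.07,0.65,0,0,0,0,0,-0.13,0.65,0,0,0,0,0,-0.13,1,0,0,0,0,0,-0.13,1]

```text
clock: 20.6
position: [0.5905, 0.3263, 0.1958]
ee_rot: [0.777, 0.629, -0.0, 0.0]
ft_force: [0.3, 0.1, -1.6]
grip_width: 0.996
grasp_force: 0.0
```

Run:
```python
from h import *
i,m=snap("w11",(140,60,256,192))
go([.455,-.07,.22],0)
t=viewer.camera("top"); np.save("top1.npy",t)
```

```text
[0.5903 0.326  0.195 ] yaw 77.98 clock 20.65
go [0.455, -0.07, 0.22] 0 -> [0.01, 0.1, 77.98] [-0.4155, -0.0499, -0.0244]
```

View pics/w11.png

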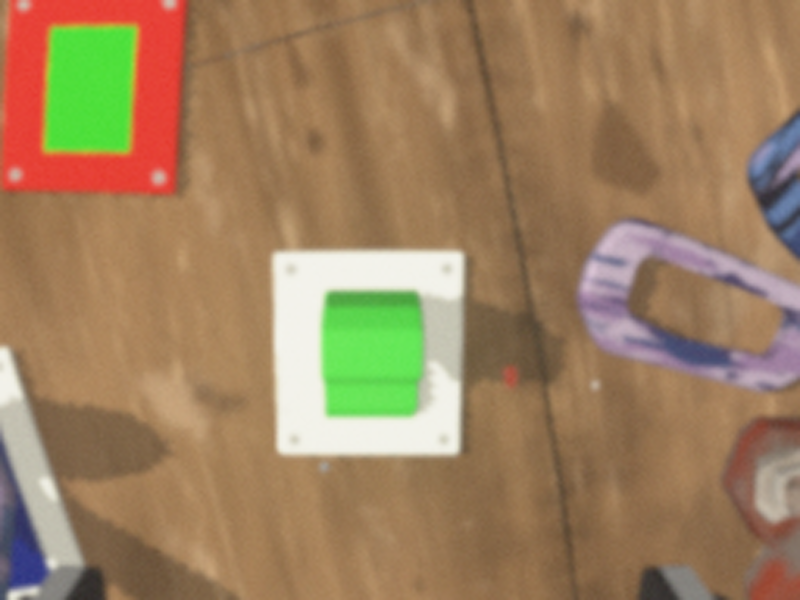

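Clip stands centred on its white pad: (372,353) against the pad centre at (369,353). My picture views are now used up, so I'll place the knob from numbers alone.

Run:
```python
from h import *
i=np.load("w1.npy"); m=pickle.load(open("w1.pkl","rb"))
p=plane("wrist",217*.64,246*.64,.012,m); print(p)
k=p[:2]
go([k[0]-.05,k[1],.26],0)
```

```text
[ 0.46981988 -0.00897325  0.012     ]
go [np.float64(0.41981988062371506), np.float64(-0.00897324858904272), 0.26] 0 -> [0.0, 0.14, 77.98] [-0.3631, -0.097, -0.0645]
```

Emit:
play_rows:
  plan: [0,0,0,0,0,-0.05,1,0,0,0,0,-0.05,-0.075,1,0,0,10,-0.05,-0.097,-0.075,1,0,0,20,-0.11,-0.097,-0.075,1,0,0,30,-0.17,-0.097,-0.075,1,0,0,40,-0.23,-0.097,-0.075,1,0,0,50,-0.29,-0.097,-0.075,1,0,0,60,-0.35,-0.097,-0.065,1,0,0,70,-0.363,-0.097,-0.065,1,0,0,78,-0.363,-0.097,-0.065,1,0,0,78,-0.363,-0.097,-0.065,1,0,0,78,-0.363,-0.097,-0.065,1,0,0,78,-0.363,-0.097,-0.065,1]

```text
clock: 22.32
position: [0.4201, -0.0081, 0.2611]
ee_rot: [1.0, 0.001, -0.0, -0.0]
ft_force: [0.3, -0.8, 0.6]
grip_width: 1.004
grasp_force: 0.0
```

Run:
```python
from h import *
i,m=snap("w12"); c=proj("wrist",np.array([.4698,-.009,.012]),m); print("expect",c)
x0,y0=int(c[0])-40,int(c[1])-40
B=(x0,y0,x0+80,y0+80)
for z in(.011,.022):
  comps(i,lambda H,S,V:(H>115)&(H<170)&(S>25),z,m,lab=f"knob{z}",box=B,amin=100)
# darker-than/bluer-than-wood: R-B
d=i.astype(int); q=(d[...,0]-d[...,2])[y0:y0+80:4,x0:x0+80:4]; print(q)
```

```text
[ 0.4201 -0.0082  0.2612] yaw 0.09 clock 22.375
expect [259.01023545 126.05370964]
knob0.011 px [259. 126.] A 569 cen [465.9  -7.2] rect [467.2  -7.5] [39.1 39.7] ang 8.6
knob0.022 px [259. 126.] A 569 cen [466.7  -7.2] rect [467.9  -7.6] [38.  38.6] ang 8.6
[[77 79 78 81 82 83 79 81 80 82 80 81 81 81 82 81 80 80 79 80]
 [79 76 76 80 79 78 78 81 81 79 80 79 77 77 76 77 79 77 79 76]
 [81 82 82 78 79 76 78 80 78 77 78 74 77 77 75 75 75 73 75 74]
 [82 81 81 79 80 83 79 77 77 69 54 56 56 59 78 82 82 83 82 79]
 [79 78 78 80 77 77 77 77 70 56 55 55 53 53 53 75 78 80 82 81]
 [79 80 77 78 75 74 76 76 54 57 56 54 55 52 54 66 78 78 76 76]
 [61 64 68 66 68 67 66 59 46 31 25 37 49 52 54 66 78 77 78 77]
 [75 73 72 74 71 72 73 21  8 10  9  9  9 48 50 54 69 68 70 68]
 [74 78 75 74 74 74 51  2  4  8 12  6  4 11 50 61 74 73 70 71]
 [76 77 80 81 75 76 12  2 -1  3 12  1  7  8 47 76 77 77 78 74]
 [78 76 79 77 78 73 12  6  0 19 16  6  8  6 44 80 78 76 75 77]
 [80 80 84 82 81 77  8 15  4 16 15 11  2  4 54 80 82 81 79 78]
 [80 80 79 79 79 81 31 14 13  7 10 10  2  6 76 83 81 82 79 80]
 [81 82 80 81 82 80 73 15 13  7  0 11  7 47 80 83 79 83 79 79]
 [83 83 81 81 85 87 86 76 24 14  3 18 65 78 77 79 80 79 81 76]
 [79 82 82 80 80 80 82 82 82 81 79 80 82 81 83 85 84 82 81 81]
 [79 82 82 80 80 80 79 84 83 81 84 83 83 83 81 81 80 80 79 77]
 [78 77 80 79 77 77 76 76 79 79 81 78 78 78 76 77 79 79 77 76]
 [79 79 78 80 78 79 78 81 80 82 78 78 81 80 80 78 79 75 76 77]
 [83 83 80 81 77 79 83 81 85 83 80 81 80 79 79 81 80 80 80 81]]
```

Run:
```python
from h import *
i=np.load("w12.npy"); m=pickle.load(open("w12.pkl","rb"))
d=cv2.resize(i[86:166,219:299],None,fx=4,fy=4,interpolation=cv2.INTER_CUBIC).astype(int)
M=((d[...,0]-d[...,2])<32).astype(np.uint8)
c=max(cv2.findContours(M,cv2.RETR_EXTERNAL,cv2.CHAIN_APPROX_NONE)[0],key=cv2.contourArea)[:,0]
w=np.array([plane("wrist",219+(u+.5)/4-.5,86+(v+.5)/4-.5,.011,m)[:2]*1000 for u,v in c],np.float32)
print(cv2.fitEllipse(w),cv2.minEnclosingCircle(w))
go([.4685,-.0075,.019],0)
```

```text
((468.8977966308594, -7.49525260925293), (42.08361053466797, 43.36450958251953), 79.86847686767578) ((468.8370361328125, -7.69551944732666), 22.05449676513672)
go [0.4685, -0.0075, 0.019] 0 -> [-0.01, 0.01, 0.09] [0.0484, -0.0006, 0.2421]
```

Emit:
play_rows:
  plan: [0,0,0,0.0486,0,0.05,1,0,0,0,0.0486,0,0.11,1,0,0,0,0.0486,0,0.16,1,0,0,0,0.0486,0,0.21,1,0,0,0,0.0486,0,0.235,1,0,0,0,0.0486,0,0.241,1,0,0,0,0.0486,0,0.241,1,0,0,0,0.0486,0,0.241,1]

```text
clock: 23.38
position: [0.4697, -0.0085, 0.0215]
ee_rot: [1.0, -0.0, 0.001, 0.0]
ft_force: [0.0, 0.5, -0.1]
grip_width: 0.999
grasp_force: 0.0
```

Emit:
play_rows:
  plan: [0,0,0,0,0,0,0.3,0,0,0,0,0,0,0.3,0,0,0,0,0,0,0.3,0,0,0,0,0,0,0.3,0,0,0,0,0,0,0.3,0,0,0,0,0,0,0.3,0,0,0,0,0,0,0.3]

```text
clock: 24.25
position: [0.469, -0.0085, 0.0209]
ee_rot: [1.0, -0.0, 0.0, 0.0]
ft_force: [-2.9, -0.1, 9.6]
grip_width: 0.485
grasp_force: 24.4
```

Run:
```python
from h import *
o=status.get_obs();print(o["position"],yaw(),o["grip_width"],o["grasp_force"],o["ft_force"])
go([.62,-.1330,.10],0)
```

```text
[ 0.46899183 -0.00853644  0.02090203] -0.022018928032836244 0.4849629407420441 24.41255550744245 [-2.93657425 -0.12685276  9.64697429]
go [0.62, -0.133, 0.1] 0 -> [0.04, -0.02, -0.02] [0.1511, 0.1245, -0.079]
```

Emit:
play_rows:
  plan: [0,0,0,0,0,-0.04,0.3,0,0,0,0,0,-0.08,0.3,0,0,0,0.04,0.033,-0.08,0.3,0,0,0,0.08,0.066,-0.08,0.3,0,0,0,0.12,0.1,-0.08,0.3,0,0,0,0.151,0.1245,-0.08,0.3,0,0,0,0.151,0.1245,-0.08,0.3,0,0,0,0.151,0.1245,-0.08,0.3,0,0,0,0.151,0.1245,-0.08,0.3]

```text
clock: 25.38
position: [0.6192, -0.132, 0.1005]
ee_rot: [1.0, 0.001, -0.0, 0.0]
ft_force: [-0.5, -0.0, -0.1]
grip_width: 0.488
grasp_force: 25.6
```

Run:
```python
from h import *
i,m=snap("w13"); o=status.get_obs();print(o["position"],o["grip_width"],o["grasp_force"],o["ft_force"].round(1))
c=proj("wrist",np.array([.62,-.133,.004]),m); k=proj("wrist",np.array([*o["position"][:2],o["position"][2]-.01]),m); print("pad px",c,"knob px",k)
comps(i,lambda H,S,V:(S<60)&(V>140),.004,m,lab="white",amin=300,box=(180,40,340,260))
d=i.astype(int);
comps(i,lambda H,S,V:(H>115)&(H<170)&(S>30),o["position"][2]-.01,m,lab="viol",amin=100,box=(180,40,340,260))
go([.62,-.133,.0251],0)
```

```text
[ 0.6192 -0.1322  0.1006] yaw 0.04 clock 25.425
[ 0.61924314 -0.13223894  0.10058209] 0.48508165844420814 25.572856281360146 [-0.4  0.9 -0.1]
pad px [259.33588163 199.2669038 ] knob px [258.38428908 250.10835445]
white px [261. 260.] A 1722 cen [ 561.9 -132.1] rect [ 567.8 -128.8] [71.2 54.4] ang 19.9
white px [266. 189.] A 3828 cen [ 631.  -132.3] rect [ 621.6 -138.7] [69.3 84.1] ang 3.8
viol px [235. 252.] A 538 cen [ 617.5 -120.9] rect [ 617.3 -121.4] [24.  19.8] ang 61.7
viol px [259. 197.] A 1742 cen [ 649.1 -132.5] rect [ 649.4 -132.5] [26.5 21.3] ang 89.0
go [0.62, -0.133, 0.0251] 0 -> [0.02, 0.0, 0.04] [0.0008, 0.0007, 0.0755]
```

Emit:
play_rows:
  plan: [0,0,0,0.0008,0.0007,0.04,0.3,0,0,0,0.0008,0.0007,0.065,0.3,0,0,0,0.0008,0.0007,0.073,0.3,0,0,0,0.0008,0.0007,0.076,0.3,0,0,0,0.0008,0.0007,0.076,0.3,0,0,0,0.0008,0.0007,0.076,0.3]

```text
clock: 26.18
position: [0.6211, -0.1337, 0.0253]
ee_rot: [1.0, -0.0, 0.001, 0.0]
ft_force: [-1.0, 0.0, -0.2]
grip_width: 0.484
grasp_force: 25.6
```

Emit:
play_rows:
  plan: [0,0,0,0,0,0,0.65,0,0,0,0,0,0,0.8,0,0,0,0,0,0,0.9,0,0,0,0,0,0,0.9,0,0,0,0,0,-0.05,1,0,0,0,0,0,-0.11,1,0,0,0,-0.03,0,-0.17,1,0,0,0,-0.05,0,-0.22,1,0,0,0,-0.05,0,-0.24,1,0,0,0,-0.05,0,-0.24,1,0,0,0,-0.05,0,-0.24,1]

```text
clock: 27.55
position: [0.5702, -0.1336, 0.2625]
ee_rot: [1.0, -0.0, -0.001, -0.0]
ft_force: [-0.3, 0.3, -0.3]
grip_width: 1.002
grasp_force: 0.0
```

Run:
```python
from h import *
i,m=snap("w14"); o=status.get_obs()
def fit(z,mask,lab):
    c=max(cv2.findContours(mask.astype(np.uint8),cv2.RETR_EXTERNAL,cv2.CHAIN_APPROX_NONE)[0],key=cv2.contourArea)[:,0]
    w=np.array([plane("wrist",x0+(u+.5)/4-.5,y0+(v+.5)/4-.5,z,m)[:2]*1000 for u,v in c],np.float32)
    print(lab,np.round(cv2.fitEllipse(w)[0],1),np.round(cv2.fitEllipse(w)[1],1),cv2.minAreaRect(w))
c=proj("wrist",np.array([.62,-.133,.01]),m); x0,y0=int(c[0])-40,int(c[1])-40
I=cv2.resize(i[y0:y0+80,x0:x0+80],None,fx=4,fy=4,interpolation=cv2.INTER_CUBIC)
h=cv2.cvtColor(I,cv2.COLOR_RGB2HSV).astype(int)
near=np.hypot(*(np.mgrid[0:320,0:320]-160))<130
fit(.015,(h[...,2]<140)&(h[...,0]>110)&(h[...,0]<170)&near,"knob")
fit(.004,(h[...,1]<60)&(h[...,2]>140),"pad")
comps(i,lambda H,S,V:(H>50)&(H<72)&(S>150)&(V>80),.004,m,lab="green",amin=100)
# all pads with bounding contours at wrist height
d=I.astype(int); print((d.sum(2)//3)[::20,::20])
```

```text
[ 0.5701 -0.1336  0.2624] yaw -0.01 clock 27.6
knob [ 627.4 -123.8] [12.6 18.6] ((626.6285400390625, -124.76245880126953), (18.78844451904297, 12.523555755615234), 44.91371536254883)
pad [ 621.  -134.2] [82.4 89.1] ((620.1446533203125, -138.0693817138672), (72.19157409667969, 82.8079833984375), 4.358556270599365)
[[126 126 123 127 127 129 135  98 116 131 131 132 148 141 140 138]
 [130 133 139 133 130 131 136 102 131 134 115 120 130 131 129 127]
 [124 128 128 141 148 136 131 129 109  98  98  92  95 120 133 138]
 [127 126 122 133 148 176 200 204 182 192 197 198 218 239 142 114]
 [114 122 116 235 242 243 242 203 203 202 203 202 198 160 147 134]
 [133 139 135 242 242 242 238 144 107 117 153 202 184 153 123 120]
 [121 124 118 242 242 242 116  85 144 116 124 119 201 239 131 133]
 [140 140 145 241 242 222  86 127  91 118 149  75 194 243 145 150]
 [128 131 139 236 242 171 164 127 216 197 136 112 192 242 141 135]
 [135 145 140 230 242 194 168 163 180 174 150 132 239 242 134 140]
 [137 134 147 221 242 241 117 187 156 152 102 140 242 242 137 133]
 [133 132 138 195 242 242 238 174 178 127 153 242 242 242 147 137]
 [132 138 141 183 242 242 242 242 242 242 242 242 242 232 153 140]
 [132 138 134 159 223 242 242 242 242 242 241 242 236 233 150 122]
 [132 134 138 142 172 140 152 145 137 136 134 138 144 154 143 127]
 [126 133 130 125 121 123 133 139 138 136 133 136 141 135 134 133]]
```

Run:
```python
from h import *
i=np.load("w14.npy"); m=pickle.load(open("w14.pkl","rb"))
c=proj("wrist",np.array([.62,-.133,.01]),m); x0,y0=int(c[0])-40,int(c[1])-40
I=cv2.resize(i[y0:y0+80,x0:x0+80],None,fx=4,fy=4,interpolation=cv2.INTER_CUBIC)
h=cv2.cvtColor(I,cv2.COLOR_RGB2HSV).astype(int)
near=np.hypot(*(np.mgrid[0:320,0:320]-160))<95
M=(((h[...,2]<180)|(h[...,1]>45))&near).astype(np.uint8); M=cv2.morphologyEx(M,cv2.MORPH_OPEN,np.ones((7,7)))
k=max(cv2.findContours(M,cv2.RETR_EXTERNAL,cv2.CHAIN_APPROX_NONE)[0],key=cv2.contourArea); k=cv2.convexHull(k)[:,0]
for z in(.004,.015):
    w=np.array([plane("wrist",x0+(u+.5)/4-.5,y0+(v+.5)/4-.5,z,m)[:2]*1000 for u,v in k],np.float32); print(z,cv2.minEnclosingCircle(w),cv2.minAreaRect(w))
# top-camera check
t=viewer.camera("top"); np.save("top2.npy",t)
mt=viewer.camera_model("top"); d=t.astype(int)
for n,p in dict(violet=(.62,-.133),wide=(.4433,-.3089),bar=(.4335,.306),clip=(.59,.3263)).items():
    print(n,proj("top",np.array([*p,.02]),mt).round(1))
comps(t,lambda H,S,V:(H>50)&(H<72)&(S>150)&(V>80),.04,mt,name="top",lab="green",amin=25,box=(80,140,420,240))
comps(t,lambda H,S,V:(H>110)&(H<150)&(S>60)&(V<170),.055,mt,name="top",lab="blue/violet",amin=25,box=(150,140,420,240))
print(status.get_obs()["clock"])
```

```text
0.004 ((620.4791259765625, -134.395751953125), 22.941865921020508) ((621.2792358398438, -134.5469512939453), (43.990150451660156, 43.67653274536133), 77.81593322753906)
0.015 ((621.0935668945312, -134.38604736328125), 22.291004180908203) ((621.8709106445312, -134.53294372558594), (42.74214172363281, 42.43744659423828), 77.81585693359375)
violet [326.3 172. ]
wide [371.7 219.6]
bar [209.8 217.6]
clip [205.9 176.4]
green px [176. 195.] A 61 cen [514.6 434.2] rect [514.5 434.2] [37.7 25.3] ang 74.3
green px [206. 176.] A 71 cen [590.8 323.5] rect [591.4 322.9] [40.3 29.3] ang 76.4
green px [138. 168.] A 55 cen [612.4 580.5] rect [612.4 580.6] [36.5 24.3] ang 82.9
blue/violet px [209. 217.] A 76 cen [434.8 295.2] rect [435.5 301.9] [22.2 79.4] ang 0.6
27.65
```

```bash
python3 -c "
from workcell import manip
print(manip.hand_in())"
```

```text
the job is handed in; nothing more can be done
None
```

All four mouldings are standing free, each lined up on its own pad and about 1–2 mm from centre by my measurements; I handed the job in at about 28 s on the clock, and no verdict came back.

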